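# Release the cam lock and push the jar home in the holding jig

### The job

The sample jar has to be held in the jig. First push the cam's lever round until the cam stands with its low point towards the slide's roller (lever against its stop post), and only then push the slide's thumb plate forward until the slide is fully home and the jar is up against the two posts; leave both that way. Work with the fingertips only: grasp and lift nothing, do not touch the jar itself, keep it upright, and leave the things standing round the jig alone.

Things in the scene. Friction and masses are not known exactly. Their poses are not given: they have to be found in the camera images.
- jig: Fixed aluminium jig, base plate 225 x 190 x 12 mm. Origin on the desk under the slide's centre line; jig x is the direction in which the slide is pushed home (roughly away from the robot, yaw within 0.3 rad), y to its left, z up. The plate reaches from x -135 to +90, y -135 to +55 mm. Two low guides (top z 24) run along y = +-39.
- slide (a joint): Follower slide, m: 0 = back, 0.036 = fully home (end stop); grows along jig x. About 3 N of friction, no spring: it stays where it is left.
- thumb_plate (a point): Point on the rear face (facing jig -x, the face to push) of the slide's upright aluminium thumb plate, on its centre line, 65 mm above the desk. The plate is 64 mm wide along jig y, 10 mm thick, its top at z 79; behind it is only the bare base plate (top z 12). The slide's front face, 60 mm before this one, top at z 59, pushes the jar.
- roller (a point): Centre of the slide's roller, 18 mm diameter, z 13 to 28 mm, on a side arm (top at z 35, with a pin head to z 39) that reaches to the right of the slide. It moves with the slide, on a line through the cam pivot; at slide 0 it is 58.5 mm behind the pivot.
- cam (a joint): Angle of the eccentric cam, rad: 0 = low point towards the roller, lever against its stop post (end of travel). The value falls to 0 as the lever is pushed anticlockwise seen from above; at most 2.6, at the start 1.7 to 2.4. About 0.25 N m of friction, no spring. Turned up, it blocks the roller: the slide then cannot go home.
- cam_pivot (a point): Point on the cam's upright pivot axis, 70 mm above the desk, at x 0, y -78 mm in the jig. The dark hub round it is 26 mm in diameter, top at z 77. The stop post for the lever, 12 mm diameter, top at z 67, stands 62.5 mm forward of the axis and 12.6 mm to its right.
- lever_end (a point): Point on the middle line of the cam's dark steel lever, 85 mm from the pivot axis, 60 mm above the desk. The lever is a straight level bar reaching 98 mm from the axis, 14 mm wide, z 50 to 70, free below outside the cam disc and roller arm. At cam 0 it points 25 degrees to the right of jig +x; at cam = a, a rad further clockwise (at the start: back and right).
- lobe (a point): Edge of the cam disc at its high point, 48 mm from the pivot (the low point, opposite, is 12 mm from it). Disc 60 mm diameter, z 14 to 27 mm.
- sample_jar: Loose glass jar with a brass-coloured lid, 64 mm diameter, 94 mm tall, 0.26 kg, standing on the jig's base plate between the guides, before the slide. Origin at the centre of its underside, 12 mm above the desk. To be moved only by the slide, not touched by the robot.
- nest (a point): Point on top of the base plate (jig x 24.5, y 0, z 12 mm): where the jar's underside centre lies when the jar is against both posts and the slide is home. The upright posts, 16 mm diameter, top at z 72, stand 32 mm further forward, 24 mm to either side.
- beaker: Loose beaker, 70 mm diameter, 90 mm tall, left of the jig. Bystander. Origin under its centre.
- loose_cap: Loose white bottle cap, 31 mm diameter, 20 mm tall, left of the jig. Bystander. Origin under its centre.
- jerry_cap: Loose yellow jerry-can cap, 62 mm diameter, 22 mm tall, right of the jig. Bystander. Origin under its centre.
- label_roll: Loose roll of labels, 67 mm diameter, 45 mm tall, behind the jig's far end. Bystander. Origin under its centre.
Not all that is in view belongs to the job. Leave any blue look-alike of the sample_jar alone.

How it is judged (in metres and radians):
On the way, in this order (a step that is already met when the one before it is completed fails the run):
1. the cam is at its low point while the slide is still back (value of joint cam below 0.2 rad and value of joint slide below 0.008 m), for 0.2 s.
2. the slide is fully home with the jar against the posts (value of joint slide above 0.034 m and value of joint cam below 0.25 rad and horizontal distance between sample_jar and nest below 0.005 m and angle between sample_jar's own z axis and vertical below 0.08 rad), for 0.2 s.
At the end, for the whole second after the job is handed in: Slide within 2 mm of its forward end stop, cam within 0.25 rad of its low point, jar upright (within 0.08 rad) with its centre within 5 mm of the nest point, at rest (all of step 2 and linear speed of sample_jar below 0.02 m/s); the robot touches nothing.
It fails at once if the slide is pushed forward (over 10 mm) while the cam is not at its low point (over 0.4 rad off) (value of joint slide above 0.01 m and value of joint cam above 0.4 rad).
It fails at once if the robot touches the jar (contact force between any of the fingers, the arm and sample_jar above 0.5 N).
It fails at once if the jar is lifted or tipped (height (world z) of sample_jar above 0.02 m or angle between sample_jar's own z axis and vertical above 0.25 rad).
It fails at once if a thing standing round the jig (beaker, loose cap, jerry-can cap, label roll) is moved by more than 15 mm (distance of any of beaker, loose_cap, jerry_cap, label_roll from where it was at the start of the episode above 0.015 m).
It also fails if it takes over 58 s, if anything falls off the work surface, if the arm or the gripper's body presses on something with over 40 N, if the wrist force passes 120 N, or if a joint passes its speed limit or range.

### The arm

A 6-joint arm with a two-finger parallel gripper is mounted at the origin on a cart in front of the work surface, level with it; the furniture and walls round the work are solid. World frame = base frame: x ahead of the robot, y to its left, z up, the work surface at z = 0. Lengths are in mm, angles in rad, forces in N, time in s.
With the tool pointing down it reaches from about 350 to 925 mm from the base axis. Payload 6.4 kg.
Tool frame: the origin (TCP) lies on the mounting face of the last link; the fingertips stand 199 mm ahead of it and the grasp point (between the pads) lies ahead of it (manip.grip_point_offset is the z of the grasp point in the tool frame, in mm); z points along the fingers, y is the direction in which the jaws open and shut (so a half turn about z gives the same grasp; the last joint's range is limited). The gripper opens to 94 mm and grips with 3 to 60 N. Pads are 16 mm wide; open, the fingers measure 119 mm over their backs; the gripper's body (75 mm by 177 mm) begins 78 mm behind the grasp point.
Start: joints at [-1.447, 0.245, 1.558, -0, 1.339, -0.174], TCP at [190.726, -621.401, 404.655] pointing down, gripper open.
Joint ranges: [-3.13, 3.13], [-1.02, 2.26], [0.13, 2.54], [-0.95, 4.09], [0.21, 2.88], [-2.74, 2.74]. Speed limits (rad/s): [2.57, 2.57, 3.14, 3.14, 3.14, 3.14].

### API

Orientations are given as a unit quaternion [x, y, z, w].
In Python, from bench import manip gives the robot as it stands. The module is installed in compiled form; this text tells all that it offers.
- The arm moves only by the tool apply_moves, never from a script. Its argument "series" is text: rows parted by semicolons, each of 7 numbers parted by spaces: the turn, a rotation vector about the tool's x, y, z in rad, then the shift along the tool's x, y, z in m, then the closure in counts, from 0 (fully open) to 255 (shut). In form: rx ry rz dx dy dz fingers; .... A call has exactly 10 rows; each row shifts and turns the pose as measured when the row begins, along the tool's axes as they then stand; what a row does not reach is not made up. A row lasts 1/10 s, in which the tool goes at most 50 mm and 8.59 degrees, less where a joint would pass 70% of its speed; a pose out of reach is approached as far as the arm can. A call is refused whole if a number of a shift passes 0.05 or a number of a turn 0.15, either way. A call with a gripper value outside its range is refused whole. The fingers move at their own pace and stop on an object; "force" is the grip in N (left out, the last holds). Time passes only in rows, so rows that do not move let the fingers close, or fill a call up. It gives the time, the measured TCP pose, the force and the opening at its end, in the units of the state.
- manip.state(): the state, without advancing time (a new reading comes with each control period).
- manip.snapshot(name): name is "scene" or "top" or "wrist"; returns a dict with "color" (384x512x3 uint8, red, green, blue), "z_map" (384x512 float32, mm along the optical axis (not along the pixel's ray), 0 where there is no reading), "intrinsics" (3x3 intrinsics, pixels), "k1" (the pictures are not rectified: a ray, as slopes to the right and down, at radius r is drawn at 1 + k1 r^2 times it, then the intrinsics apply), "R" (3x3) and "t" (3): a world point X has camera coordinates R X + t; the wrist camera has in their place "tool_from_camera" (4x4, takes a point from camera to tool coordinates, whose origin is the TCP and whose axes are the flange's). Camera axes: x right, y down, z forward; pixel columns grow to the right and rows downward; lengths in mm; the calibration is good to about 2 mm. A picture is of the moment at which its call begins: read the wrist's pose just before it.
- manip.hand_in(): hands the job in, once; it reports no verdict.
Trained networks look in a picture, given as the dict that the camera call returned (one of the last four; its "shot" number tells which), for a name from the list of things; names that differ only in an ending like _2 or _b are one class to them, and where a whole thing is asked for, a point or a joint stands for the part that bears it (a point fixed in the world has none). Each returns a list of dicts, best first, with "p" (0 to 1); they miss things now and then, are a little off and sometimes report something else, mostly with a low value. They report only what shows in the picture. A call takes as long as a camera call. They do not tell look-alikes from the thing itself.
- manip.boxes_of(picture, query): "xy" ([column, row] in pixels, amid what is visible of it).
- manip.cut_out(picture, query): "region" (384x512 bool, what is visible of it) and "xy" ([column, row] in pixels, amid what is visible of it).
The state is a dict: "t": time; "joints": joint angles; "joint_velocities": joint speeds; "tau": joint torques, N m; "ee_pos": TCP position; "ee_rot": TCP orientation; "force": force on the tool from outside, world axes, zero at the start; "moment": the same for the moment, N m; "grip_width": opening from 0.0 (shut) to 1.0 (fully open).
Only numpy, scipy, OpenCV 4.12 (cv2) and the standard library are available. Lean on these libraries where they do the work, as an engineer would, in place of code of your own. Each camera call takes 0.05 s, during which the arm holds its last target.

## Working session

There is one attempt and no reset: what is moved stays moved. The work goes in short steps, Python scripts to look and compute and a tool call to move; the robot and the scene stay as the last step left them, time stands still between calls to the robot, and variables do not carry over. Pictures are saved under pics/ and viewed, and the job is handed in when it is done.

Besides the shell and the picture viewer there is one more tool, called after "Emit:" as name(argument=value, ...), one argument or row to a line, values as JSON. apply_moves: Moves the arm, as the interface text tells. Its arguments: {"type":"object","properties":{"series":{"type":"string"},"force":{"type":"number"}},"required":["series"]}

```bash
mkdir -p pics
cat > h.py <<'E'
import numpy as np, cv2
from bench import manip
def save(p,name): cv2.imwrite('pics/'+name,p['color'][:,:,::-1])
def ray(p,uv):
    K=p['intrinsics'];k1=p['k1']
    x=(uv[0]-K[0][2])/K[0][0]; y=(uv[1]-K[1][2])/K[1][1]
    rd=np.hypot(x,y); r=rd
    for _ in range(30): r=rd/(1+k1*r*r)
    s=r/rd if rd>0 else 1
    return np.array([x*s,y*s,1.])
def world(p,uv,z=None):
    d=ray(p,uv);R=np.array(p['R']);t=np.array(p['t'])
    if z is None:
        zz=p['z_map'][int(round(uv[1])),int(round(uv[0]))]
        return R.T@(d*zz-t)
    c=-R.T@t; w=R.T@d
    return c+w*(z-c[2])/w[2]
def proj(p,X):
    c=np.array(p['R'])@np.array(X)+np.array(p['t']);x,y=c[:2]/c[2];f=1+p['k1']*(x*x+y*y);K=p['intrinsics']
    return np.array([K[0][0]*x*f+K[0][2],K[1][1]*y*f+K[1][2]])
E
python3 - <<'E'
from h import *
s=manip.state();print(s['t'],s['ee_pos'],s['ee_rot'],manip.grip_point_offset)
for n in('scene','top'):
    p=manip.snapshot(n);save(p,n+'0.png')
    for q in ['jig','thumb_plate','roller','cam_pivot','lever_end','lobe','sample_jar','beaker','loose_cap','jerry_cap','label_roll']:
        r=manip.boxes_of(p,q)
        print(n,q,[(np.round(a['xy']).tolist(),round(a['p'],2),np.round(world(p,a['xy'])).tolist()) for a in r[:3]])
E
```

```text
0.0 [ 190.70559525 -621.16769357  403.54201124] [ 9.88934420e-01  1.48350222e-01  1.99883998e-05 -9.61470075e-04] 180.4
scene jig [([317.0, 230.0], 0.62, [481.0, -134.0, 35.0])]
scene thumb_plate [([327.0, 231.0], 0.88, [461.0, -142.0, 35.0])]
scene roller [([323.0, 234.0], 0.64, [467.0, -138.0, 28.0]), ([293.0, 262.0], 0.45, [478.0, -27.0, 21.0])]
scene cam_pivot [([319.0, 230.0], 0.86, [479.0, -138.0, 35.0])]
scene lever_end [([323.0, 197.0], 0.82, [521.0, -238.0, 55.0])]
scene lobe [([318.0, 193.0], 0.89, [530.0, -227.0, 67.0])]
scene sample_jar [([293.0, 220.0], 0.94, [520.0, -99.0, 65.0]), ([247.0, 293.0], 0.94, [476.0, 133.0, 55.0]), ([188.0, 244.0], 0.57, [655.0, 75.0, 51.0])]
scene beaker [([260.0, 246.0], 0.61, [521.0, 27.0, 73.0])]
scene loose_cap [([296.0, 264.0], 0.6, [471.0, -29.0, 17.0])]
scene jerry_cap [([340.0, 201.0], 0.57, [515.0, -324.0, 5.0])]
scene label_roll [([234.0, 221.0], 0.55, [644.0, -64.0, 36.0])]
top jig [([280.0, 209.0], 0.57, [531.0, -177.0, 13.0])]
top thumb_plate [([276.0, 232.0], 0.57, [476.0, -167.0, 32.0])]
top roller [([271.0, 231.0], 0.92, [477.0, -155.0, 29.0])]
top cam_pivot [([280.0, 212.0], 0.86, [526.0, -178.0, 12.0]), ([246.0, 148.0], 0.51, [685.0, -92.0, -2.0]), ([340.0, 218.0], 0.29, [512.0, -324.0, 6.0])]
top lever_end [([300.0, 199.0], 0.79, [551.0, -220.0, 67.0])]
top lobe [([298.0, 201.0], 0.75, [546.0, -215.0, 71.0])]
top sample_jar [([150.0, 222.0], 0.97, [495.0, 123.0, 89.0]), ([256.0, 206.0], 0.84, [532.0, -119.0, 109.0]), ([186.0, 156.0], 0.71, [645.0, 41.0, 94.0])]
top beaker [([204.0, 200.0], 0.78, [554.0, 9.0, 3.0])]
top loose_cap []
top jerry_cap [([342.0, 218.0], 0.86, [511.0, -330.0, 2.0])]
top label_roll [([246.0, 148.0], 0.84, [685.0, -94.0, -2.0]), ([298.0, 203.0], 0.25, [541.0, -216.0, 67.0])]
```

Run:
```python
import cv2
a=cv2.imread('pics/top0.png');cv2.imwrite('pics/topc.png',cv2.resize(a[120:280,130:370],(800,533),interpolation=2))
a=cv2.imread('pics/scene0.png');cv2.imwrite('pics/scenec.png',cv2.resize(a[140:320,150:390],(800,600),interpolation=2))
```

```text
(no output)
```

View pics/topc.png

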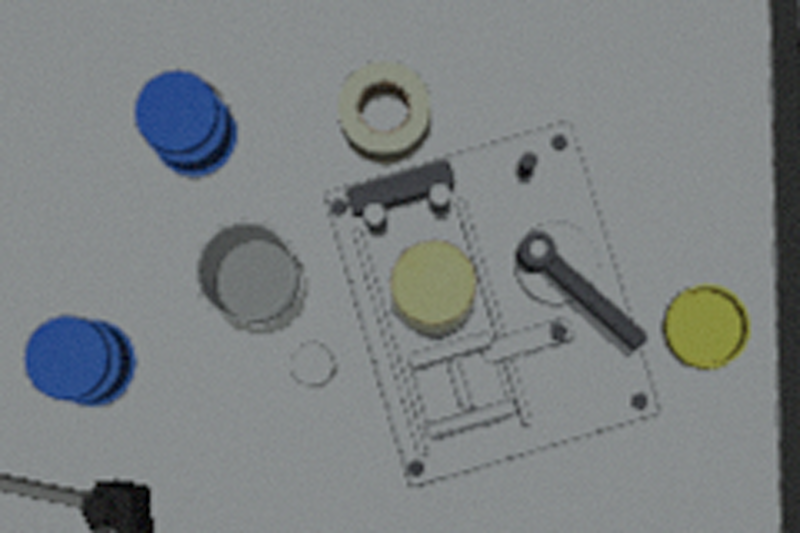

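View pics/scenec.png

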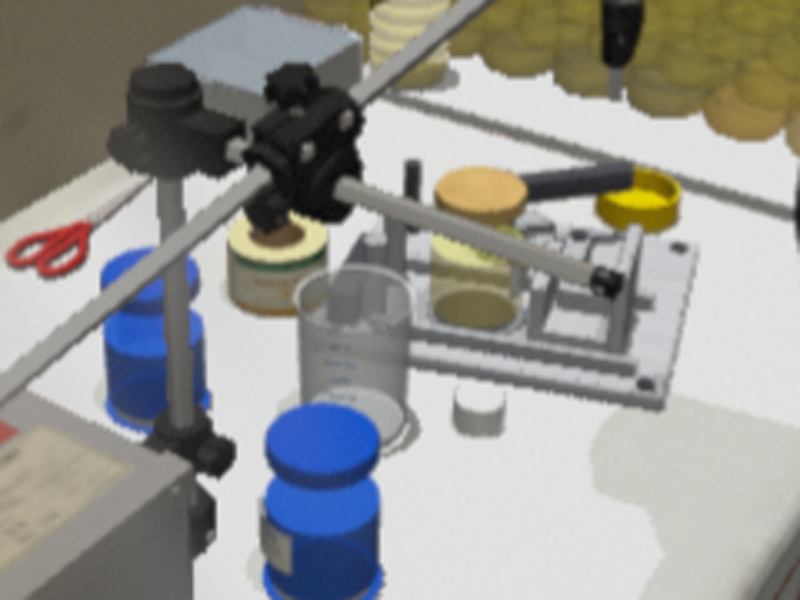

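```bash
cat > fit.py <<'E'
from h import *
from scipy.optimize import least_squares
p=manip.snapshot('top')
C=[((325,192),(90,55,12)),((570,121),(90,-135,12)),((658,410),(-135,-135,12)),((412,487),(-135,55,12)),
((538,249),(0,-78,77)),((374,213),(56.5,24,72)),((440,194),(56.5,-24,72))]
px=[((u+.5)/3.3333+130-.5,(v+.5)/3.3333+120-.5) for (u,v),_ in C]
P=np.array([c[1] for c in C],float)
def J(q,X):
    c,s=np.cos(q[2]),np.sin(q[2]);return np.array([q[0]+c*X[0]-s*X[1],q[1]+s*X[0]+c*X[1],X[2]])
f=lambda q:np.concatenate([proj(p,J(q,X))-u for X,u in zip(P,px)])
r=least_squares(f,[510,-150,.2]);q=r.x
print(q,np.round(r.fun.reshape(-1,2),2))
np.save('q.npy',q)
def cr(uv): return (np.array(uv)+.5-[130,120])*3.3333
for (u,v) in [(637,340)]:
    w=world(p,(u/3.3333+130,v/3.3333+120),70); d=w-J(q,(0,-78,70)); print('lever end',w,np.hypot(*d[:2]),'cam',-25/57.2958-(np.arctan2(d[1],d[0])-q[2]))
im=cv2.resize(p['color'][120:280,130:370,::-1],(800,533),interpolation=2)
def mark(X,c=(0,0,255)):
    cv2.circle(im,tuple(int(round(a)) for a in cr(proj(p,J(q,X)))),3,c,1)
for X in P: mark(X)
for s in (0,):
    mark((-58.5+s,-78,39),(0,255,0))
    for y in(-32,32): mark((s+24.5-32-36-60,y,79),(255,0,0));mark((s+24.5-32-36,y,59),(255,0,255))
    mark((24.5-36,0,106),(0,255,255))
mark((62.5,-90.6,67),(0,255,0))
cv2.imwrite('pics/fit.png',im)
# wide objs
for n,uv,z in [('roll',(246,151),45),('jerry',(341.5,217.5),22),('beaker',(207,204),90)]: print(n,world(p,uv,z))
E
python3 fit.py
```

```text
[ 5.38874789e+02 -1.24736605e+02  2.92873768e-01] [[-0.63 -0.05]
 [ 0.04 -0.61]
 [ 1.17  0.88]
 [-0.6   0.41]
 [ 0.07 -0.37]
 [-0.04 -0.07]
 [-0.03 -0.22]]
lever end [ 497.4779121  -268.67362921   70.        ] 94.24416785657549 cam 2.172640573638888
roll [667.97483643 -94.14628951  45.        ]
jerry [ 510.89637573 -324.13840955   22.        ]
beaker [536.36767767  -7.055348    90.        ]
```

View pics/fit.png

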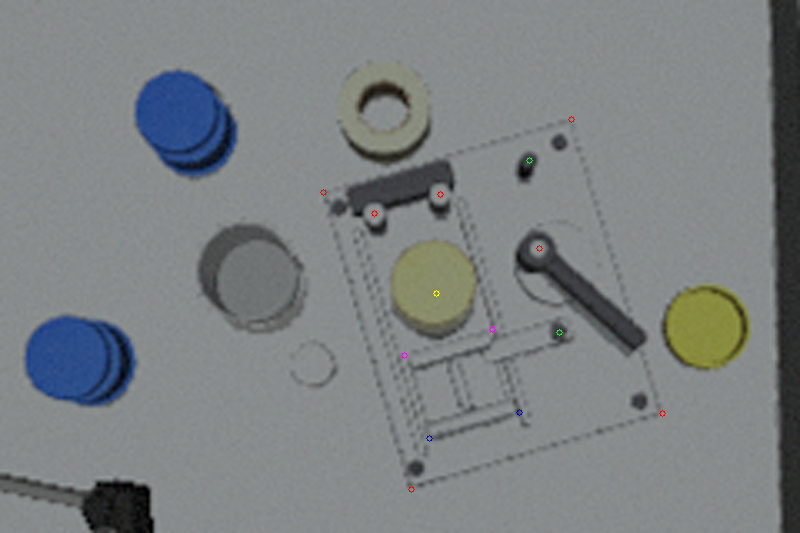

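View pics/top0.png

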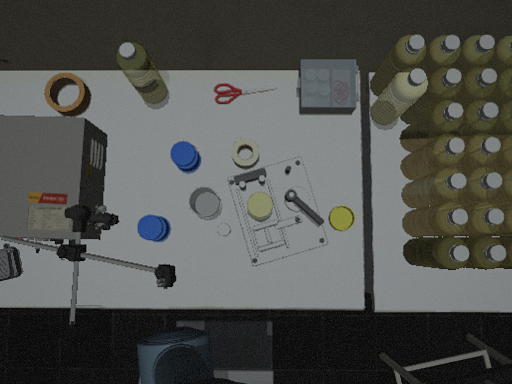

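View pics/scene0.png

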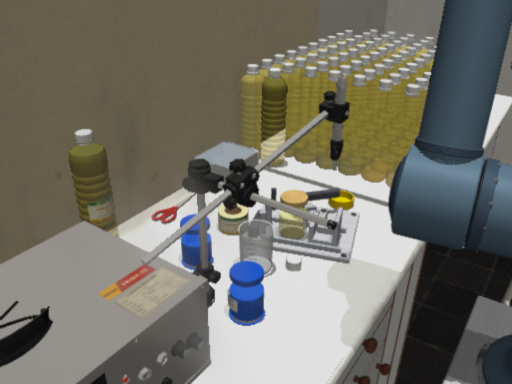

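Run:
```python
from h import *
p=manip.snapshot('top')
for n,uv in [('rodend',(165,275)),('rodmid',(125,262)),('bott',(455,253)),('bott2',(490,249)),('bott3',(455,217)),('bottneck',(417,78)),('deskedge R',(363,250)),('desk edge front',(300,306)),('hook',(390,362)),('pole',(73,290)),('chair',(180,350))]: print(n,uv,np.round(world(p,uv)))
z=p['z_map'];print((z==0).mean())
# obstacles near path: all points with z>100 in region
R=np.array(p['R']);t=np.array(p['t'])
pts=[]
for v in range(0,384,2):
    for u in range(0,512,2):
        if z[v,u]>0: pts.append(world(p,(u,v)))
pts=np.array(pts)
for lo,hi in((80,130),(130,200),(200,300),(300,600),(600,1500)):
    s=pts[(pts[:,2]>lo)&(pts[:,2]<hi)&(pts[:,0]<800)]
    if len(s): print(lo,hi,len(s),s[:,:2].min(0),s[:,:2].max(0),'right group max y',s[s[:,1]<-300][:,1].max() if (s[:,1]<-300).any() else None, 'left min y', s[s[:,1]>-50][:,1].min() if (s[:,1]>-50).any() else None)
s=pts[(pts[:,2]>100)&(pts[:,1]<-380)&(pts[:,0]<500)];print(np.round(s[::max(1,len(s)//15)]))
q=np.load('q.npy')
def tojig(w): d=np.array(w[:2])-q[:2];c,s=np.cos(q[2]),np.sin(q[2]);return np.array([c*d[0]+s*d[1],-s*d[0]+c*d[1]])
print(tojig(manip.state()['ee_pos']),manip.state()['t'])
```

```text
rodend (165, 275) [393.  32. 378.]
rodmid (125, 262) [413. 108. 346.]
bott (455, 253) [ 430. -495.  267.]
bott2 (490, 249) [ 438. -562.  266.]
bott3 (455, 217) [ 498. -497.  267.]
bottneck (417, 78) [ 771. -434.  268.]
deskedge R (363, 250) [ 433. -380.   -3.]
desk edge front (300, 306) [ 299. -225.   -3.]
hook (390, 362) [  32. -600. -607.]
pole (73, 290) [361. 213. 301.]
chair (180, 350) [273.   4. 384.]
0.0041961669921875
80 130 1082 [ 399.18978947 -697.45073473] [799.80629205 413.57406194] right group max y -401.41781448090325 left min y -32.04819965380634
130 200 3614 [ 397.03062245 -651.10014703] [799.95676895 435.08596029] right group max y -401.7587095535901 left min y 125.88349878529077
200 300 4031 [ 181.24155772 -641.29516817] [799.47893342 362.86813108] right group max y -400.6011488408996 left min y -39.939718071063425
300 600 1306 [ 202.62291111 -562.55648552] [516.32667341 273.44119387] right group max y -562.1914241724795 left min y -49.87373723214146
600 1500 51 [293.10615042 -99.80477073] [302.62411024 -49.76679838] right group max y None left min y -49.766798384723444
[[ 500. -491.  268.]
 [ 494. -562.  246.]
 [ 486. -487.  239.]
 [ 483. -617.  222.]
 [ 476. -554.  209.]
 [ 467. -502.  207.]
 [ 460. -560.  184.]
 [ 451. -480.  232.]
 [ 448. -617.  210.]
 [ 439. -515.  269.]
 [ 431. -473.  195.]
 [ 428. -561.  259.]
 [ 420. -496.  249.]
 [ 409. -481.  120.]
 [ 409. -566.  237.]
 [ 399. -640.  175.]]
[-476.72678282 -375.00719659] 1.3
```

Run:
```python
from h import *
p=manip.snapshot('top')
print('cam',-np.array(p['R']).T@np.array(p['t']))
for v in (335,345,355,365,380):
    for u in (145,160,175,190,205,235): print((u,v),np.round(world(p,(u,v))),end=' ')
    print()
print(np.round(proj(p,manip.state()['ee_pos'])))
im=p['color'][230:384,100:300,::-1];cv2.imwrite('pics/arm.png',cv2.resize(im,(800,616))[:600])
p=manip.snapshot('scene');print('cam',-np.array(p['R']).T@np.array(p['t']))
for uv in [(337,150),(335,105),(330,225),(300,205),(240,185),(203,230),(470,200),(470,60)]:print(uv,np.round(world(p,uv)))
```

```text
cam [ 440.6541696  -119.0087792  1199.56466426]
(145, 335) [  97.  311. -747.] (160, 335) [283.  52. 306.] (175, 335) [284.  24. 313.] (190, 335) [283.  -2. 307.] (205, 335) [281. -27. 291.] (235, 335) [ 117.  -43. -643.] 
(145, 345) [268.  75. 321.] (160, 345) [272.  45. 339.] (175, 345) [274.  18. 348.] (190, 345) [270.  -5. 327.] (205, 345) [265. -28. 301.] (235, 345) [ 110.  -49. -497.] 
(145, 355) [252.  74. 324.] (160, 355) [259.  42. 355.] (175, 355) [271.   7. 413.] (190, 355) [273. -18. 422.] (205, 355) [248. -29. 302.] (235, 355) [ 108.  -55. -351.] 
(145, 365) [235.  73. 323.] (160, 365) [253.  32. 401.] (175, 365) [271.  -4. 478.] (190, 365) [277. -28. 499.] (205, 365) [263. -43. 440.] (235, 365) [ 110.  -61. -217.] 
(145, 380) [208.  74. 317.] (160, 380) [249.  18. 473.] (175, 380) [ 441. -119. 1200.] (190, 380) [278. -39. 580.] (205, 380) [300. -65. 663.] (235, 380) [126. -70.   1.] 
[578. 409.]
cam [113.34464833 663.74204149 597.21116636]
(337, 150) [378.  42. 307.]
(335, 105) [387.  45. 375.]
(330, 225) [302. 220. 297.]
(300, 205) [ 512. -109.   98.]
(240, 185) [420. 230. 318.]
(203, 230) [496. 215. 217.]
(470, 200) [178.  83. 306.]
(470, 60) [223.  24. 459.]
```

View pics/arm.png

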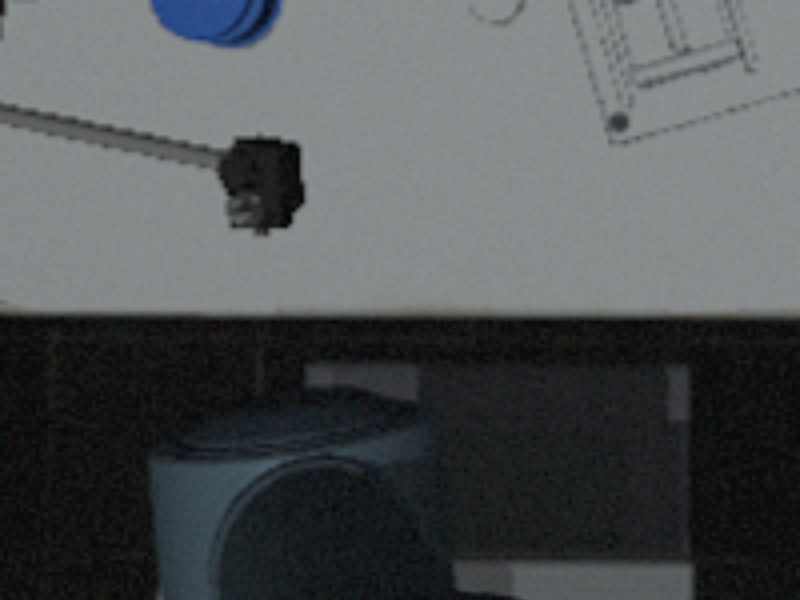

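Emit:
apply_moves(
  series="0 0 0 0.021 -0.028 0 255;0 0 0 0.021 -0.028 0 255;0 0 0 0.021 -0.028 0 255;0 0 0 0.021 -0.028 0 255;0 0 0 0.021 -0.028 0 255;0 0 0 0.021 -0.028 0 255;0 0 0 0.021 -0.028 0 255;0 0 0 0.021 -0.028 0 255;0 0 0 0.021 -0.028 0 255;0 0 0 0.021 -0.028 0 255",
  force=20,
)

```text
t: 2.4
ee_pos: [311.5, -283.2, 404.3]
ee_rot: [0.989, 0.145, 0.001, 0.002]
force: [0.7, 0.2, -0.3]
grip_width: 0.188
```

```bash
cat >> h.py <<'E'
q=np.load('q.npy')
def tojig(w): d=np.array(w[:2])-q[:2];c,s=np.cos(q[2]),np.sin(q[2]);return np.array([c*d[0]+s*d[1],-s*d[0]+c*d[1]])
def st():
    from scipy.spatial.transform import Rotation as Ro
    s=manip.state();R=Ro.from_quat(s['ee_rot']).as_matrix()
    print('t',s['t'],'jig',np.round(tojig(s['ee_pos']),1),'tipz',round(s['ee_pos'][2]-199,1),'yaw-jig',round(np.arctan2(R[1,0],R[0,0])-q[2],4),'down',np.round(R[:,2],4),'F',np.round(s['force'],1),'g',s['grip_width'],'j',np.round(s['joints'],2))
E
python3 -c "
from h import *
st()"
```

```text
t 2.4 jig [-263.5  -86.1] tipz 205.3 yaw-jig -0.0026 down [ 0.0016 -0.003  -1.    ] F [ 0.7  0.2 -0.3] g 0.1883056281433592 j [-1.01 -0.33  2.12 -0.    1.35  0.27]
```

Emit:
apply_moves(
  series="0 0 0 0.018 0.001 0.005 255;0 0 0 0.018 0.001 0.005 255;0 0 0 0.018 0.001 0.005 255;0 0 0 0.018 0.001 0.005 255;0 0 0 0.018 0.001 0.005 255;0 0 0 0.018 0.001 0.005 255;0 0 0 0.018 0.001 0.005 255;0 0 0 0.018 0.001 0.005 255;0 0 0 0.018 0.001 0.005 255;0 0 0 0.018 0.001 0.005 255",
)

```text
t: 3.4
ee_pos: [493.8, -234.4, 355.9]
ee_rot: [0.989, 0.147, 0.003, 0.005]
force: [-0.9, -0.7, -0.1]
grip_width: 0.007
```

```bash
cat > wr.py <<'E'
from h import *
import sys
from scipy.spatial.transform import Rotation as Ro
st();s=manip.state()
p=manip.snapshot('wrist');T=np.array(p['tool_from_camera'])
Rt=Ro.from_quat(s['ee_rot']).as_matrix()
Rw=Rt@T[:3,:3];tw=Rt@T[:3,3]+np.array(s['ee_pos']);p['R']=Rw.T;p['t']=-Rw.T@tw
im=cv2.resize(p['color'][:,:,::-1],(768,576),interpolation=2)
c,sn=np.cos(q[2]),np.sin(q[2])
def mark(X,col):
    w=np.array([q[0]+c*X[0]-sn*X[1],q[1]+sn*X[0]+c*X[1],X[2]])
    if (p['R']@w+p['t'])[2]<20:return
    u=(proj(p,w)+.5)*1.5
    if np.all(abs(u)<2000): cv2.circle(im,(int(u[0]),int(u[1])),4,col,1)
mark((0,-78,77),(0,0,255));mark((-58.5,-78,39),(0,255,0));mark((62.5,-90.6,67),(0,255,0))
for y in(-32,32):mark((-103.5,y,79),(255,0,0));mark((56.5,.75*y,72),(255,0,255))
for x in(-135,90):
    for y in(-135,55):mark((x,y,12),(0,0,255))
cv2.imwrite('pics/'+sys.argv[1],im)
for a in sys.argv[2:]:
    u,v,z=map(float,a.split(','));print(a,np.round(tojig(world(p,(u/1.5,v/1.5),z)),1),np.round(world(p,(u/1.5,v/1.5))[2],1))
E
python3 wr.py w1.png
```

```text
t 3.4 jig [-74.9 -92. ] tipz 156.9 yaw-jig 0.0018 down [ 0.0068 -0.0092 -0.9999] F [-0.9 -0.7 -0.1] g 0.007435937322906964 j [-0.65  0.05  1.87 -0.    1.21  0.63]
```

View pics/w1.png

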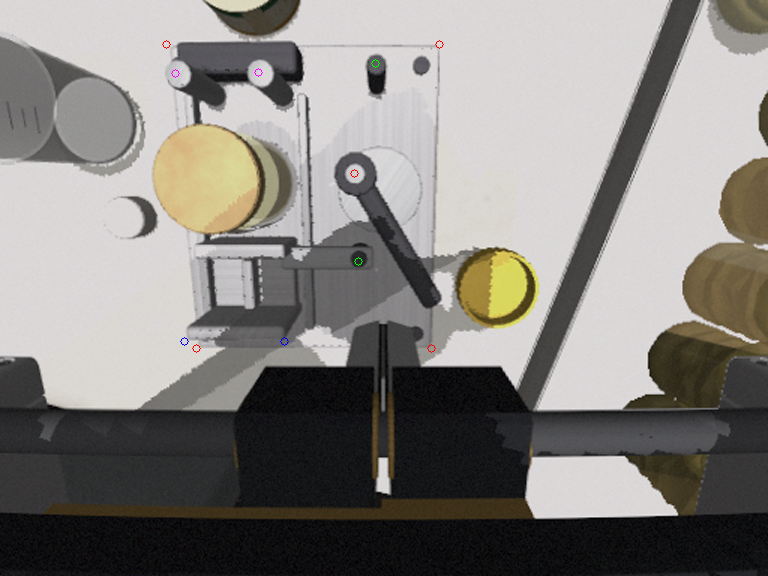

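Emit:
apply_moves(
  series="0 0 0 -0.009 0 0 255;0 0 0 -0.003 0 0.01 255;0 0 0 0 0 0.013 255;0 0 0 0 0 0.013 255;0 0 0 0 0 0.013 255;0 0 0 0 0 0.013 255;0 0 0 0 0 0.013 255;0 0 0 0 0 0.013 255;0 0 0 0 0 0.010 255;0 0 0 0 0 0.005 255",
)

```text
t: 4.45
ee_pos: [480.8, -238.9, 242.5]
ee_rot: [0.989, 0.147, 0.002, 0.004]
force: [-1.4, 0.2, 0.4]
grip_width: 0.006
```

```bash
python3 wr.py w2.png
```

```text
t 4.45 jig [-88.5 -92.5] tipz 43.5 yaw-jig 0.0014 down [ 0.0051 -0.0072 -1.    ] F [-1.4  0.2  0.4] g 0.005928032958334993 j [-0.67  0.19  1.95 -0.    0.99  0.61]
```

View pics/w2.png

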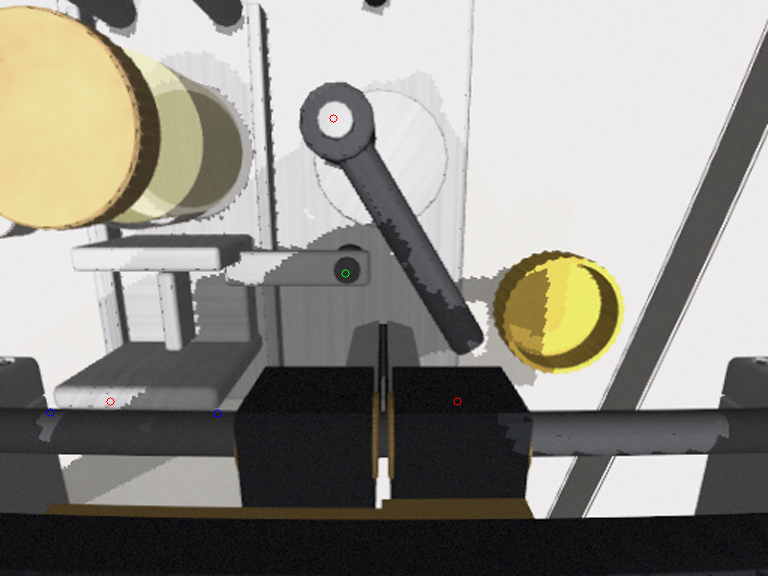

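```bash
cat > path.py <<'E'
import numpy as np
def pos(th,r=76,extra=0):
    t=np.radians(th);h=7+12.5*abs(np.cos(t))+8*abs(np.sin(t))+extra
    return np.array([r*np.cos(t)+h*np.sin(t), r*np.sin(t)-h*np.cos(t)-78])
if __name__=='__main__':
    for th in (-149.5,-142,-134,-126,-118,-110,-102,-94,-86,-78,-70,-62,-54,-46,-38,-30,-25): print(th,np.round(pos(th),1))
E
python3 path.py
```

```text
-149.5 [-76.6 -97.8]
-142 [ -73.3 -107.6]
-134 [ -68.2 -117.8]
-126 [ -61.5 -127.2]
-118 [ -53.3 -135.7]
-110 [ -43.7 -143. ]
-102 [ -32.8 -148.7]
-94 [ -21.1 -152.7]
-86 [ -10.5 -154.9]
-78 [  -1.2 -156. ]
-70 [   8.3 -155.8]
-62 [  18.1 -154.5]
-54 [  27.8 -151.7]
-46 [  37.4 -147.6]
-38 [  46.5 -141.9]
-30 [  54.9 -134.9]
-25 [  59.7 -129.8]
```

Emit:
apply_moves(
  series="0 0 0 0.012 0.005 0 255;0 0 0 0.003 0.010 0 255;0 0 0 0.005 0.010 0 255;0 0 0 0.007 0.0095 0 255;0 0 0 0.008 0.0085 0 255;0 0 0 0.010 0.007 0 255;0 0 0 0.011 0.006 0 255;0 0 0 0.012 0.004 0 255;0 0 0 0 0 0 255;0 0 0 0 0 0 255",
)

```text
t: 5.5
ee_pos: [569.6, -280.8, 242.2]
ee_rot: [0.989, 0.147, -0.002, 0.0]
force: [-3.6, 0.7, -0.1]
grip_width: 0.005
```

```bash
python3 wr.py w3.png
```

```text
t 5.5 jig [ -15.6 -158.3] tipz 43.2 yaw-jig 0.0021 down [-0.0031 -0.0013 -1.    ] F [-3.6  0.7 -0.1] g 0.005038316062349987 j [-0.64  0.4   1.69 -0.    1.06  0.64]
```

View pics/w3.png

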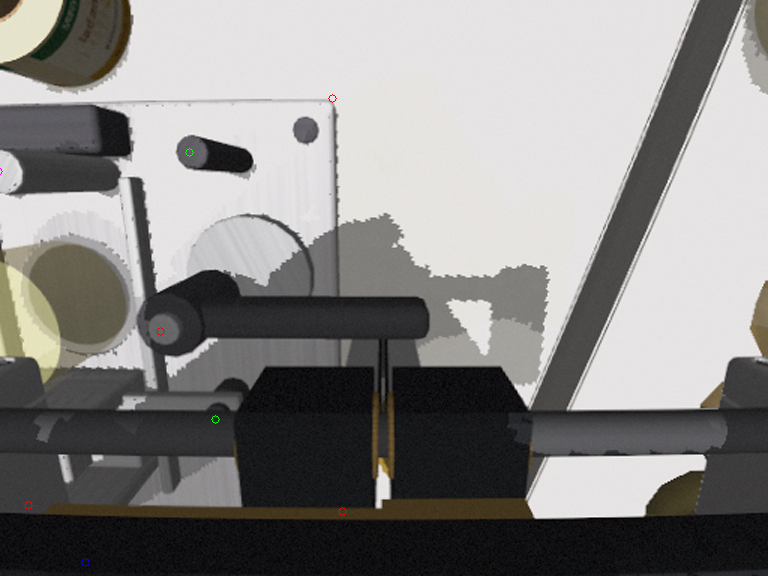

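Emit:
apply_moves(
  series="0 0 0 0.014 -0.002 0 255;0 0 0 0.0095 0 0 255;0 0 0 0.010 -0.0015 0 255;0 0 0 0.010 -0.003 0 255;0 0 0 0.0095 -0.004 0 255;0 0 0 0.009 -0.006 0 255;0 0 0 0.0085 -0.007 0 255;0 0 0 0.003 -0.003 0 255;0 0 0 0 0 0 255;0 0 0 0 0 0 255",
)

```text
t: 6.55
ee_pos: [632.4, -233.9, 241.5]
ee_rot: [0.989, 0.147, -0.006, 0.003]
force: [-2.5, -2.7, -0.6]
grip_width: 0.004
```

```bash
python3 wr.py w4.png
```

```text
t 6.55 jig [  58.  -131.5] tipz 42.5 yaw-jig 0.0023 down [-0.0118 -0.0069 -0.9999] F [-2.5 -2.7 -0.6] g 0.004373560463326275 j [-0.52  0.48  1.58 -0.01  1.09  0.76]
```

View pics/w4.png

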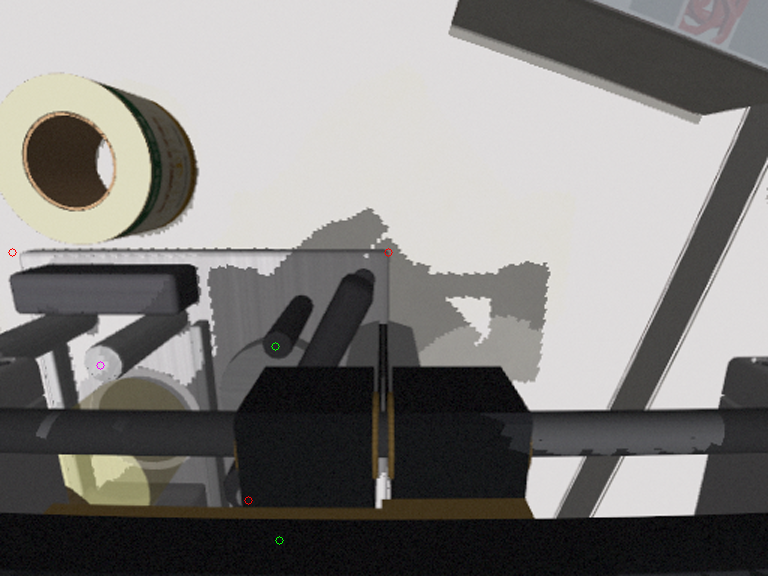

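Emit:
apply_moves(
  series="0 0 0 0.002 -0.004 0 255;0 0 0 0.002 -0.004 0 255;0 0 0 0.002 -0.004 0 255;0 0 0 0.002 -0.004 0 255;0 0 0 0.001 -0.004 0 255;0 0 0 0.001 -0.004 0 255;0 0 0 0 0 0 255;0 0 0 0 0 0 255;0 0 0 0 0 0 255;0 0 0 0 0 0 255",
)

```text
t: 7.6
ee_pos: [632.7, -223.1, 242.5]
ee_rot: [0.989, 0.145, -0.006, 0.024]
force: [-1.2, -3.0, -0.3]
grip_width: 0.001
```

```bash
python3 wr.py w5.png
```

```text
t 7.6 jig [  61.4 -121.3] tipz 43.5 yaw-jig -0.002 down [-0.0052 -0.0484 -0.9988] F [-1.2 -3.  -0.3] g 0.00089568503780253 j [-0.5   0.47  1.59 -0.05  1.06  0.8 ]
```

View pics/w5.png

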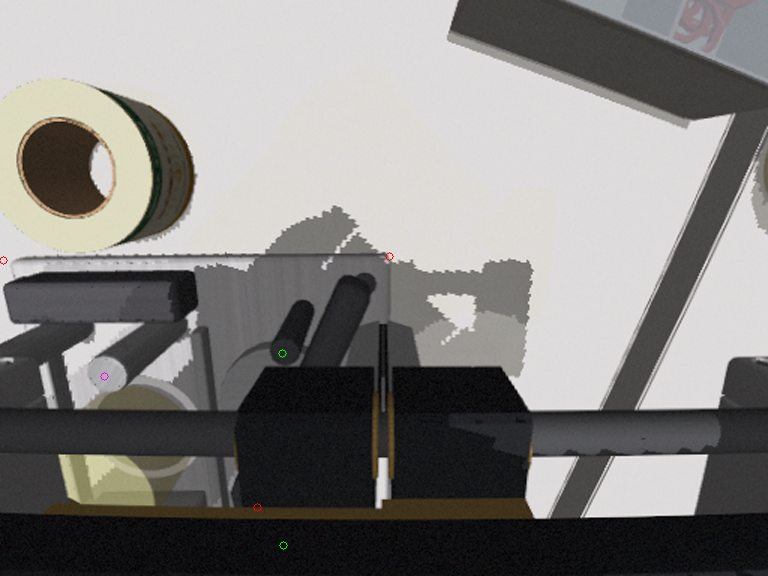

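Emit:
apply_moves(
  series="0 0 0 -0.004 0.010 0 255;0.015 0.007 0 -0.004 0.010 0 255;0.015 0.006 0 -0.004 0.010 0 255;0.015 0.006 0 0 0 -0.01 255;0 0 0 -0.01 0 -0.02 255;0 0 0 -0.02 0 -0.03 255;0 0 0 -0.03 0 -0.03 255;0 0 0 -0.04 0 -0.03 255;0 0 0 -0.04 0 0 255;0 0 0 -0.03 0 0 255",
)

```text
t: 8.65
ee_pos: [465.4, -308.4, 372.8]
ee_rot: [0.989, 0.147, 0.006, -0.003]
force: [0.1, 0.1, 0.4]
grip_width: 0.005
```

```bash
python3 wr.py w6.png
```

```text
t 8.65 jig [-123.3 -154.6] tipz 173.8 yaw-jig 0.002 down [ 0.0111  0.0074 -0.9999] F [0.1 0.1 0.4] g 0.005104759596804892 j [-0.79  0.06  1.82  0.01  1.25  0.48]
```

View pics/w6.png

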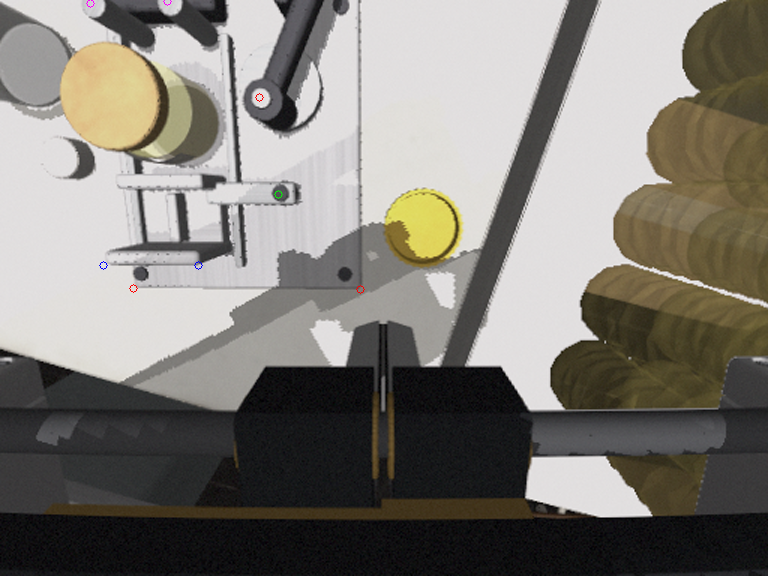

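Run:
```python
from h import *
p=manip.snapshot('top')
im=cv2.resize(p['color'][130:250,220:340,::-1],(600,600),interpolation=2)
c,s=np.cos(q[2]),np.sin(q[2])
J=lambda X:np.array([q[0]+c*X[0]-s*X[1],q[1]+s*X[0]+c*X[1],X[2]])
for a,col in((0,(0,255,0)),(.2,(0,0,255))):
    th=-np.radians(25)-a
    A=[(proj(p,J((r*np.cos(th),r*np.sin(th)-78,70)))+.5-[220,130])*5 for r in(0,98)]
    cv2.line(im,*[tuple(int(x) for x in b) for b in A],col,1)
cv2.imwrite('pics/top2.png',im)
```

```text
(no output)
```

View pics/top2.png

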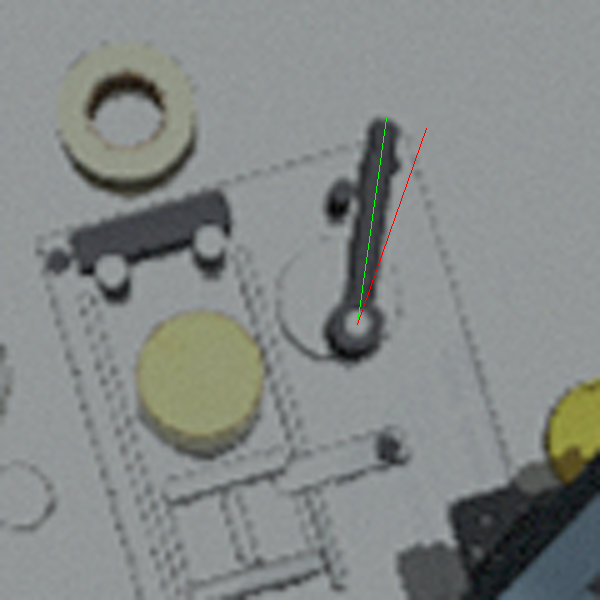

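Emit:
apply_moves(
  series="-0.004 -0.012 0 -0.002 -0.017 0 255;0 0 0 -0.002 -0.017 0 255;0 0 0 -0.002 -0.017 0 255;0 0 0 -0.002 -0.017 0 255;0 0 0 -0.002 -0.017 0 255;0 0 0 -0.002 -0.017 0 255;0 0 0 -0.001 -0.017 0 255;0 0 0 0 -0.017 0 255;0 0 0 0 -0.017 0 255;0 0 0 0 0 0 255",
)

```text
t: 9.75
ee_pos: [410.7, -160.4, 379.7]
ee_rot: [0.989, 0.146, 0.007, -0.001]
force: [0.0, -0.6, 0.1]
grip_width: 0.005
```

```bash
python3 wr.py w7.png
```

```text
t 9.75 jig [-133.     2.9] tipz 180.7 yaw-jig -0.0007 down [ 0.0135  0.0044 -0.9999] F [ 0.  -0.6  0.1] g 0.005167810399673473 j [-0.63 -0.25  2.1   0.01  1.28  0.64]
```

View pics/w7.png

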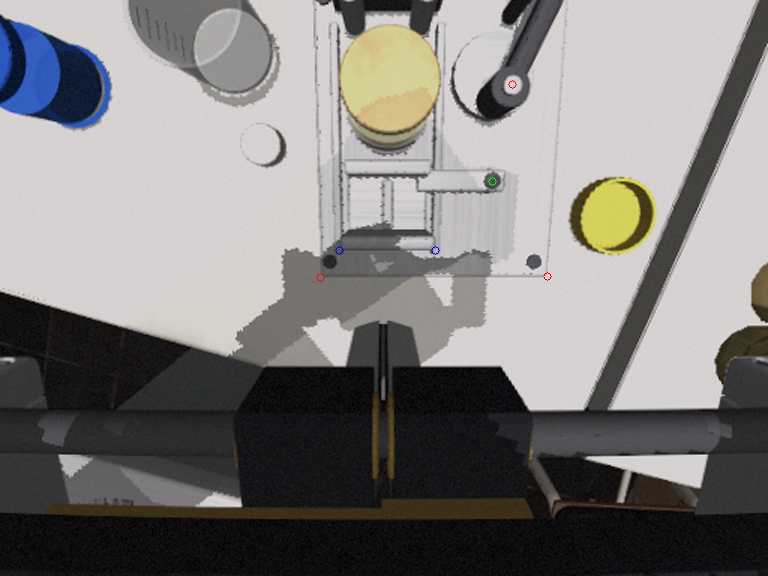

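Emit:
apply_moves(
  series="0 -0.012 0 0 0.003 0.012 255;0 0 0 0 0 0.014 255;0 0 0 0 0 0.014 255;0 0 0 0 0 0.014 255;0 0 0 0 0 0.014 255;0 0 0 0 0 0.014 255;0 0 0 0 0 0.014 255;0 0 0 0 0 0.014 255;0 0 0 0 0 0.012 255;0 0 0 0 0 0 255",
)

```text
t: 10.8
ee_pos: [415.0, -171.7, 247.8]
ee_rot: [0.99, 0.142, -0.001, -0.001]
force: [0.3, 0.5, -0.5]
grip_width: 0.006
```

```bash
python3 wr.py w8.png
```

```text
t 10.8 jig [-132.2   -9.2] tipz 48.8 yaw-jig -0.0075 down [-0.0026  0.0015 -1.    ] F [ 0.3  0.5 -0.5] g 0.00600889700225902 j [-0.65 -0.02  2.16 -0.    1.    0.64]
```

View pics/w8.png

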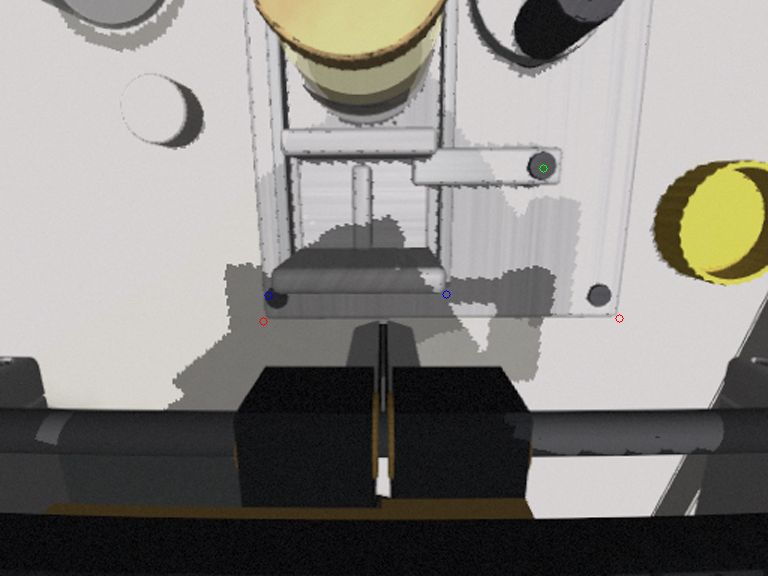

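Emit:
apply_moves(
  series="0 0 0.008 0 -0.008 0 255;0 0 0 0.005 0 0 255;0 0 0 0.005 0 0 255;0 0 0 0.005 0 0 255;0 0 0 0.005 0 0 255;0 0 0 0.004 0 0 255;0 0 0 0.004 0 0 255;0 0 0 0.004 0 0 255;0 0 0 0.004 0 0 255;0 0 0 0.004 0 0 255",
)

```text
t: 11.85
ee_pos: [454.1, -152.8, 250.9]
ee_rot: [0.99, 0.139, -0.004, 0.001]
force: [-4.9, -1.7, 3.7]
grip_width: 0.007
```

```bash
python3 wr.py w9.png
```

```text
t 11.85 jig [-89.3  -2.4] tipz 51.9 yaw-jig -0.0132 down [-0.0078 -0.0032 -1.    ] F [-4.9 -1.7  3.7] g 0.007129851224070423 j [-0.56  0.05  2.09 -0.01  1.01  0.73]
```

View pics/w9.png

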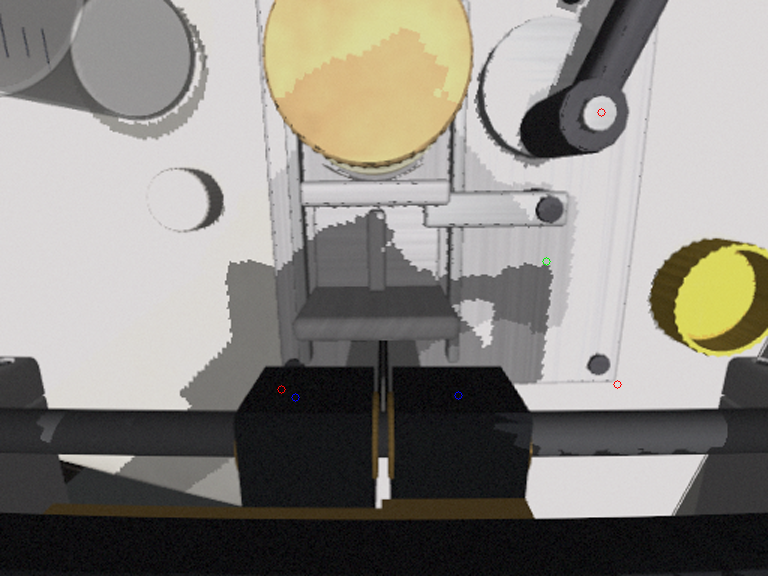

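Emit:
apply_moves(
  series="0 0 0 0.004 0 0 255;0 0 0 0.004 0 0 255;0 0 0 0.004 0 0 255;0 0 0 0.004 0 0 255;0 0 0 0.004 0 0 255;0 0 0 0.003 0 0 255;0 0 0 0.003 0 0 255;0 0 0 0.003 0 0 255;0 0 0 0.003 0 0 255;0 0 0 0 0 0 255",
)

```text
t: 12.9
ee_pos: [477.8, -147.7, 250.9]
ee_rot: [0.989, 0.145, -0.038, 0.001]
force: [-0.3, 0.6, -0.5]
grip_width: 0.003
```

```bash
python3 wr.py w10.png
```

```text
t 12.9 jig [-65.1  -4.3] tipz 51.9 yaw-jig -0.0005 down [-0.0747 -0.0126 -0.9971] F [-0.3  0.6 -0.5] g 0.0025240049882577983 j [-0.52  0.11  2.02 -0.05  1.07  0.79]
```

View pics/w10.png

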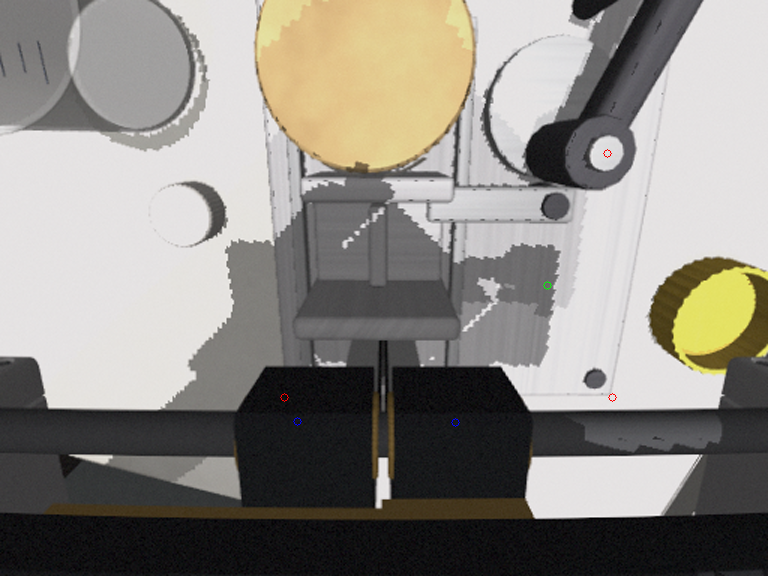

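Emit:
apply_moves(
  series="0 0.02 0 0 0 0 255;0 0.02 0 0 0 0 255;0 0.02 0 0.001 0 0 255;0 0.02 0 0.001 0 0 255;0 0.02 0 0.001 0 0 255;0 0.02 0 0.001 0 0 255;0 0.02 0 0.001 0 0 255;0 0.02 0 0.001 0 0 255;0 0.02 0 0.001 0 0 255;0 0 0 0 0 0 255",
)

```text
t: 13.95
ee_pos: [467.1, -154.2, 250.6]
ee_rot: [0.988, 0.155, -0.005, -0.012]
force: [-0.3, 0.1, -0.0]
grip_width: 0.006
```

```bash
python3 wr.py w11.png
python3 - <<'E'
from h import *
p=manip.snapshot('top')
im=cv2.resize(p['color'][130:250,200:340,::-1],(700,600),interpolation=2)
c,s=np.cos(q[2]),np.sin(q[2])
J=lambda X:np.array([q[0]+c*X[0]-s*X[1],q[1]+s*X[0]+c*X[1],X[2]])
def m(X,col):
    u=(proj(p,J(X))+.5-[200,130])*5; cv2.circle(im,(int(u[0]),int(u[1])),3,col,1)
for k in range(24):
    a=k*np.pi/12; m((24.5+32*np.cos(a),32*np.sin(a),106),(0,0,255))
m((-22.5,-78,39),(0,255,0))
cv2.imwrite('pics/top3.png',im)
E
```

```text
t 13.95 jig [-77.3  -7.5] tipz 51.6 yaw-jig 0.0185 down [-0.014   0.0225 -0.9996] F [-0.3  0.1 -0. ] g 0.006381709449142115 j [-0.55  0.08  2.05  0.01  1.03  0.7 ]
```

View pics/w11.png

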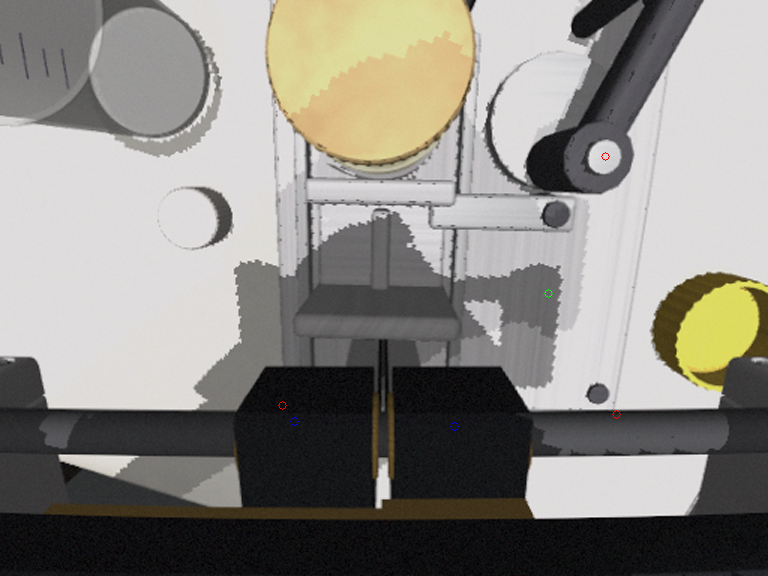

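View pics/top3.png

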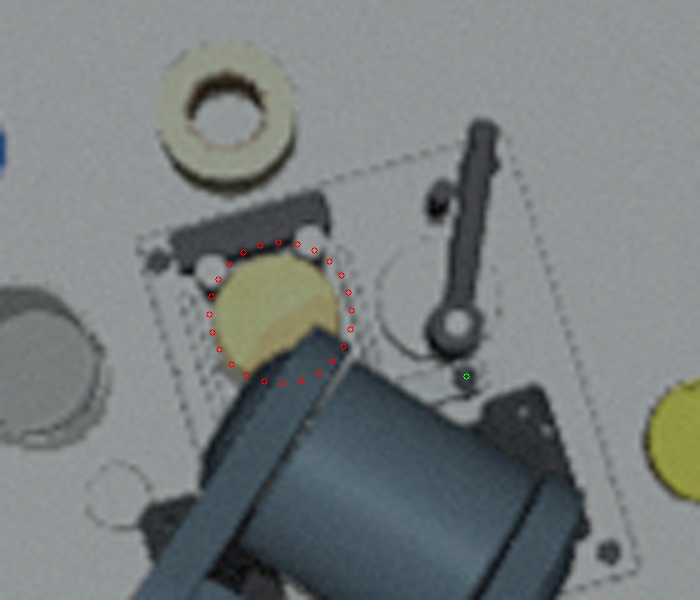

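Emit:
apply_moves(
  series="0 0.01 0 0.003 -0.003 0 255;0 0.01 0 0.005 -0.002 0 255;0 0.01 0 0.006 0 0 255;0 0.01 0 0.006 0 0 255;0 0.01 0 0.006 0 0 255;0 0.01 0 0.006 0 0 255;0 0.01 0 0.006 0 0 255;0 0.01 0 0.006 0 0 255;0 0.01 0 0.006 0 0 255;0 0.01 0 0.006 0 0 255",
)

```text
t: 15.05
ee_pos: [488.5, -150.5, 250.0]
ee_rot: [0.983, 0.172, -0.065, -0.012]
force: [-38.8, -13.3, 27.3]
grip_width: 0.006
```

```bash
python3 wr.py w12.png
```

```text
t 15.05 jig [-55.7 -10.2] tipz 51.0 yaw-jig 0.056 down [-0.1313  0.0012 -0.9913] F [-38.8 -13.3  27.3] g 0.006019517695431745 j [-0.51  0.15  1.98 -0.07  1.13  0.75]
```

View pics/w12.png

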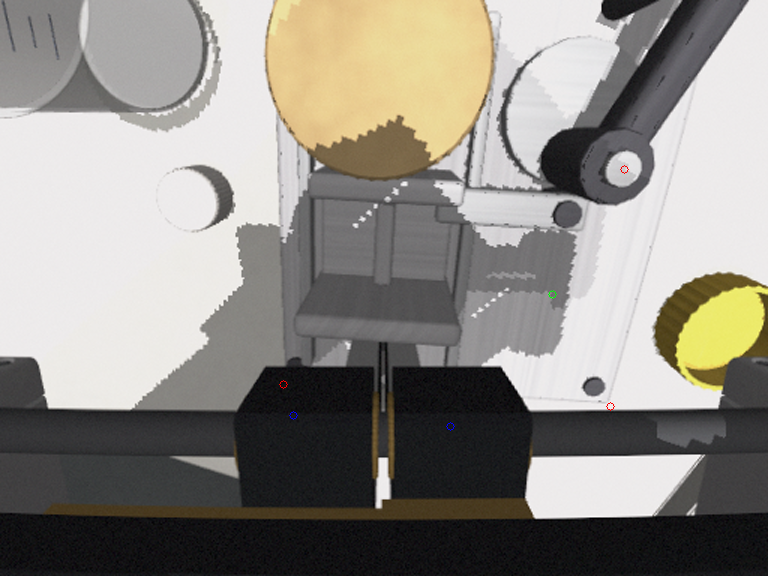

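Emit:
apply_moves(
  series="0 0 0 -0.01 0 0 255;0 0 0 -0.015 0 0 255;0 0 0 -0.02 0 0 255;0 0 0 -0.02 0 0 255;0 0.04 0 -0.01 0 0 255;0 0.04 0 0 0 0 255;0 0.04 0 0 0 -0.01 255;0 0 0 0 0 -0.03 255;0 0 0 -0.01 0.02 -0.04 255;0 0 0 -0.01 0.02 -0.04 255",
)

```text
t: 16.1
ee_pos: [409.9, -223.6, 375.0]
ee_rot: [0.985, 0.172, 0.004, -0.025]
force: [0.6, -0.2, 0.4]
grip_width: 0.002
```

```bash
python3 wr.py w13.png
```

```text
t 16.1 jig [-152.   -57.4] tipz 176.0 yaw-jig 0.052 down [-0.0011  0.0514 -0.9987] F [ 0.6 -0.2  0.4] g 0.002299167693537888 j [-0.75 -0.16  2.04  0.04  1.31  0.47]
```

View pics/w13.png

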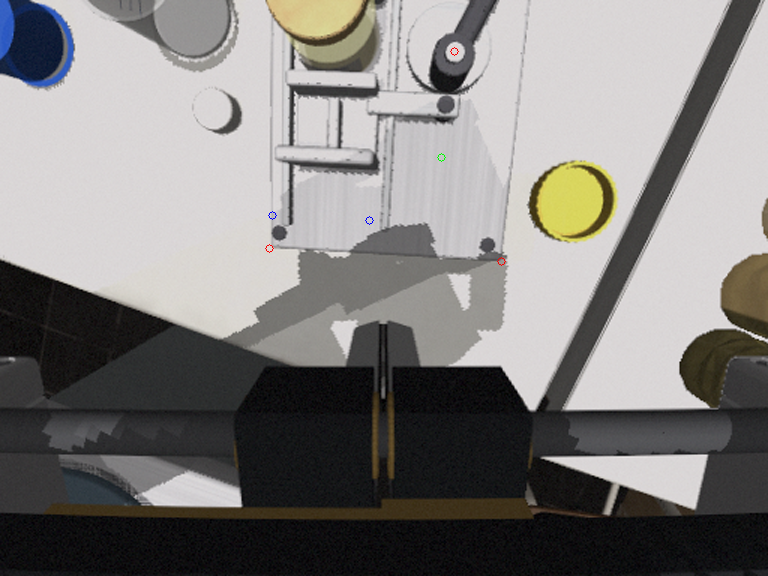

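Clear of everything. I'll move further right for an unobstructed top view.

Emit:
apply_moves(
  series="0 0 0 -0.01 0.02 0 255;0 0 0 -0.01 0.02 0 255;0 0 0 -0.01 0.02 0 255;0 0 0 -0.01 0.02 0 255;0 0 0 -0.01 0.02 0 255;0 0 0 -0.01 0.02 0 255;0 0 0 -0.01 0.02 0 255;0 0 0 0 0 0 255;0 0 0 0 0 0 255;0 0 0 0 0 0 255",
)

```text
t: 17.15
ee_pos: [393.4, -387.6, 380.7]
ee_rot: [0.985, 0.171, 0.021, -0.011]
force: [-0.5, -0.2, 0.8]
grip_width: 0.006
```

Run:
```python
from h import *
st()
p=manip.snapshot('top')
im=cv2.resize(p['color'][130:250,200:340,::-1],(700,600),interpolation=2)
c,s=np.cos(q[2]),np.sin(q[2])
J=lambda X:np.array([q[0]+c*X[0]-s*X[1],q[1]+s*X[0]+c*X[1],X[2]])
def m(X,col):
    u=(proj(p,J(X))+.5-[200,130])*5; cv2.circle(im,(int(u[0]),int(u[1])),2,col,1)
for k in range(24):
    a=k*np.pi/12; m((24.5+32*np.cos(a),32*np.sin(a),106),(0,0,255))
m((-22.5,-78,39),(0,255,0))
for y in(-32,32):m((-67.5,y,79),(255,0,0));m((-7.5,y,59),(255,0,0))
th=-np.radians(25)
for r in (60,85,98): m((r*np.cos(th),r*np.sin(th)-78,70),(0,255,0))
cv2.imwrite('pics/top4.png',im)
r=manip.cut_out(p,'sample_jar')
for a in r: print(a['xy'],a['p'])
# lid centre by colour
hsv=cv2.cvtColor(p['color'],cv2.COLOR_RGB2HSV)
p2=manip.snapshot('scene');save(p2,'scene2.png');a=p2['color'][140:320,150:390,::-1];cv2.imwrite('pics/scenec2.png',cv2.resize(a,(800,600),interpolation=2))
z=p['z_map'];pts=[]
for v in range(160,240):
    for u in range(225,290):
        w=world(p,(u,v)); 
        if 98<w[2]<114 and np.hypot(*(tojig(w)-[24.5,0]))<55: pts.append(tojig(w))
pts=np.array(pts,np.float32);print(len(pts),pts.mean(0),cv2.minEnclosingCircle(pts))
```

```text
t 17.15 jig [-215.2 -209.6] tipz 181.7 yaw-jig 0.0503 down [ 0.0376  0.0281 -0.9989] F [-0.5 -0.2  0.8] g 0.005904878435673229 j [-0.99  0.04  1.83  0.05  1.27  0.22]
[186.3, 157.4] 0.93
[252.8, 195.9] 0.81
[152.6, 222.9] 0.56
[341.6, 215.2] 0.35
512 [23.368774   2.7043946] ((23.662567138671875, 2.7160520553588867), 28.81007957458496)
```

View pics/top4.png

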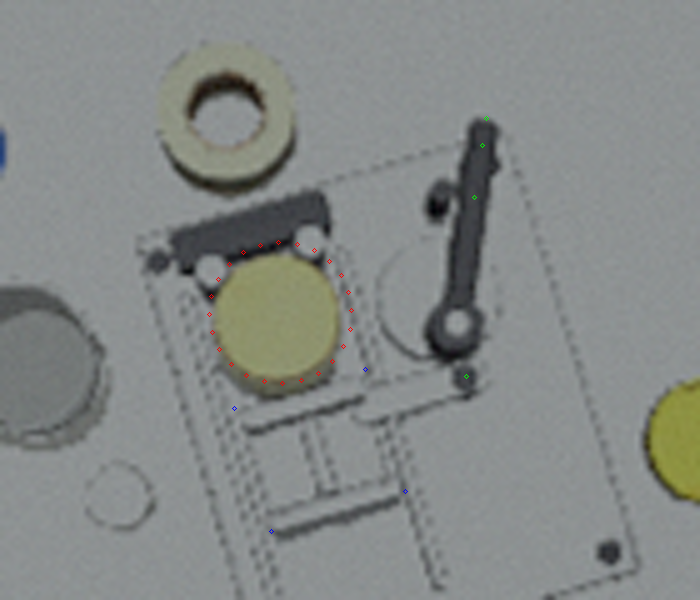

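View pics/scenec2.png

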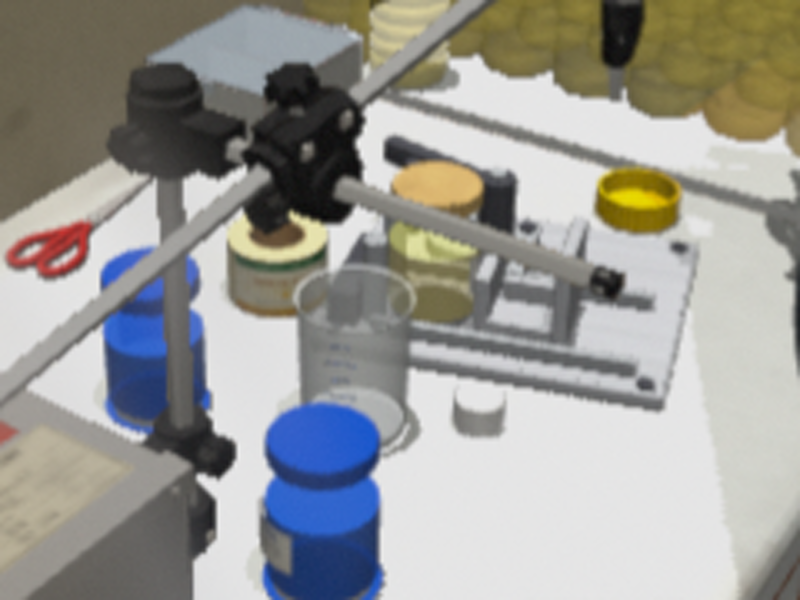

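```bash
python3 -c "
from h import *
manip.hand_in();st()"
```

```text
the job is handed in; nothing more can be done
the job is handed in; nothing more can be done
```

The cam is at its low point, the slide is fully home with the jar against both posts, and the job was handed in at about 17 s with the arm clear of everything. No verdict was reported.

With the fingers closed, I swept the lever anticlockwise to its stop post. The top view put it at cam ≈ 0 with the slide still back. I then pushed the thumb plate until the slide stopped moving.

**Slide:** the push reached about 41 N against the stop, well above the 3 N of slide friction. The roller pin then sat where it should be for a slide value of 0.036, as near as the picture shows.

**Jar:** it stands upright against both posts in the final views. Its depth-measured lid centre came out about 2.8 mm from the nest point, mostly sideways. The calibration is good to about 2 mm, and with the slide home the posts leave almost no room for a real offset, so I take this as measurement error.

**Bystanders:** the beaker, caps and label roll showed no visible movement in the final pictures.

**Disagreement:** the tool tilted while pushing against both stops, by up to about 0.13 rad. I mostly straightened it while backing off.

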